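Pack a spacer plug home in a packing column

TASK

Put the blue spacer plug upright into the mouth of the clear packing column and let go of it. Then take the tamping rod from its stand and press the plug down the tube with the rod until it bottoms out on the hidden stop; hold it there for a second with about 20 newtons and never ram it, as the disc below cracks. Put the rod back upright in its stand, and leave the amber dropper bottle where it is.

Things in the scene. Friction and masses are not known exactly. Their poses are not given: they have to be found in the camera images.
- column: Packing column, fixed: clear upright tube on a 90x90 mm pale metal base. Origin at the centre of the base's underside, z up along the tube. Inside is an orange disc, its upper face at the start 55 to 85 mm above the origin, different each time. It slides down only when pushed and then drags with a steady 8 N or so over 22 to 30 mm, until it meets a rigid stop.
- column_mouth (a point): Centre of the tube's mouth, 145 mm above the column's origin. Mouth flared: over the top 9 mm the 29 mm bore widens to 39 mm; the tube is 41 mm across outside, 51 mm at the mouth.
- column_stop (a point): Point on the tube's axis, 55 mm above the column's origin: the highest place where the orange disc's upper face can lie when it has met the stop. The stop is set differently each time and not measured: that face may lie 0 to 22 mm lower. At the stop the push rises steeply. Firmly seated means more than 15 N held for half a second; more than 30 N cracks the disc.
- plug: Blue spacer plug, loose, standing upright: cylinder 26 mm in diameter, 42 mm tall, tapered at the foot (3 mm), 40 g. Origin at the centre of its underside, z up along its axis. It falls freely down the tube until it rests on the orange disc.
- rod: Tamping rod, loose, standing upright in its stand: 143 mm long, 120 g. Origin at the centre of the underside of its white foot (25 mm in diameter, 12 mm tall), z up along the rod; steel shaft 12 mm in diameter; black square handle 22x22 mm (sides along the rod's x and y) from 98 to 143 mm above the origin.
- stand: Stand for the rod, fixed: black round base 76 mm in diameter with a grey cup. Origin at the centre of the base's underside, z up. Cup mouth 40 mm above the origin, bore 32 mm, flared to 40 mm at the mouth; the rod's foot rests on the cup's floor, 6 mm above the origin.
- dropper: Bystander, loose: amber dropper bottle with a red teat, 36 mm in diameter, 106 mm tall. Origin at the centre of its underside.
Not all that is in view belongs to the job. What is shaped like the rod but green is not meant.

How it is judged:
On the way, in this order (a step that is already met when the one before it is completed fails the run):
1. the plug stands inside the column's tube, let go (horizontal distance between plug and column below 0.006 m and angle between plug's own z axis and vertical below 0.12 rad and z of plug in the frame of column below 0.09 m and contact force between each of the fingers, the arm and plug below 0.1 N), for 0.2 s.
2. the rod presses the bottomed plug with more than 15 N for 0.5 s (horizontal distance between plug and column below 0.006 m and angle between plug's own z axis and vertical below 0.12 rad and z of plug in the frame of column below 0.058 m and contact force between rod and plug above 15 N), for 0.5 s.
At the end, for the whole second after the job is handed in: The plug stands at the bottom of the tube (underside less than 58 mm above the column's origin, within 6 mm of its axis, tilt under 0.12 rad), and the rod stands back in its stand (foot within 4 mm of the cup's floor and 8 mm of its axis, tilt under 0.12 rad), both at rest (horizontal distance between plug and column below 0.006 m and angle between each of plug, rod's own z axis and vertical below 0.12 rad and z of plug in the frame of column below 0.058 m and z of rod in the frame of stand below 0.01 m and horizontal distance between rod and stand below 0.008 m and linear speed of each of rod, plug below 0.02 m/s); the robot touches nothing.
It fails at once if the plug is rammed with more than 30 N (contact force between rod and plug above 30 N).
It fails at once if the column is struck or levered with the rod with more than 30 N (contact force between rod and column above 30 N).
It fails at once if the dropper bottle is moved more than 30 mm (distance of dropper from where it was at the start of the episode above 0.03 m).
It also fails if it takes over 70 s, if anything falls off the work surface, if the arm or the gripper's body presses on something with over 40 N, if the wrist force passes 120 N, or if a joint passes its speed limit or range.

ROBOT

A 6-joint arm with a two-finger parallel gripper is mounted at the origin on the work surface; the furniture and walls round the work are solid. World frame = base frame: x ahead of the robot, y to its left, z up, the work surface at z = 0. Lengths are in m, angles in rad, forces in N, time in s.
With the tool pointing down it reaches from about 0.3 to 0.775 m from the base axis. Payload 14.6 kg.
Tool frame: the origin (TCP) lies at the very end of the fingers, on their centre line; the grasp point (between the pads) lies 19 mm behind it; z points along the fingers, y is the line along which they close (so a half turn about z gives the same grasp; the last joint's range is limited). The gripper opens to 94 mm and grips with 3 to 60 N. Pads are 16 mm wide; open, the fingers measure 119 mm over their backs; the gripper's body (75 mm by 177 mm) begins 78 mm behind the grasp point.
Start: joints at [1.195, 0.3, 1.521, -0, 1.321, -0.067], TCP at [0.167, 0.524, 0.205] pointing down, gripper open.
Joint ranges: [-3.03, 3.03], [-0.79, 2.21], [0.23, 2.52], [-1.04, 4.18], [0, 3.07], [-2.55, 2.55]. Speed limits (rad/s): [2.22, 2.22, 2.57, 3.14, 3.14, 3.14].

INTERFACE

Orientations are given as [roll, pitch, yaw] about the fixed x, y, z axes, in that order (R = Rz(yaw) Ry(pitch) Rx(roll)).
In Python, from station import telemetry, cams, hand_in, nets gives the robot as it stands.
- The arm moves only by the tool move_arm, never from a script. Its argument "increments" is a list of rows, each a list of 4 numbers: the shift along the tool's x, y, z in m, then the turn about the tool's z in rad. In form: [[tx, ty, tz, roll], ...]. A call has 1 to 20 rows; each row shifts and turns the commanded pose from where the row before left it, along the tool's axes as they then stand; what a row does not reach is not made up. A row lasts 1/8 s, in which the tool goes at most 62.5 mm and 10.7 degrees, less where a joint would pass 70% of its speed; a pose out of reach is approached as far as the arm can. A call is refused whole if a number of a shift passes 0.0625 or a number of a turn 0.188, either way. A call with a gripper value outside its range is refused whole. "grip" is the opening, from 0 (shut) to 1 (fully open), set as the call begins (left out, the last holds). The fingers move at their own pace and stop on an object; "force" is the grip in N (left out, the last holds). Time passes only in rows, so rows that do not move let the fingers close. It gives the time, the measured TCP pose, the force, the opening and the grip force at its end, in the units of the state.
- telemetry.get_obs(): the state, without advancing time (a new reading comes with each control period).
- cams.camera(name): name is "scene" or "top" or "wrist"; returns the picture (384x512x3 uint8, blue, green, red); there is no depth.
- cams.camera_model(name): a dict with "intrinsics" (3x3 intrinsics, pixels), "k1" (the pictures are not rectified: a ray, as slopes to the right and down, at radius r is drawn at 1 + k1 r^2 times it, then the intrinsics apply), "xyz" and "attitude" of the camera in the world; the wrist camera has in their place "T_tool_cam" (4x4, takes a point from camera to tool coordinates, whose origin is the TCP and whose axes are the flange's). Camera axes: x right, y up, looking along -z (the intrinsics and any distortion apply to the point x, -y, -z); pixel columns grow to the right and rows downward; lengths in m; the calibration is good to about 2 mm. A picture is of the moment at which its call begins: read the wrist's pose just before it. camera_model takes no time and is no camera call.
- hand_in(): hands the job in; it is judged then, once.
Trained networks look in the newest picture that a camera, given by its name, has taken for a name from the list of things; names that differ only in an ending like _2 or _b are one class to them, and where a whole thing is asked for, a point or a joint stands for the part that bears it (a point fixed in the world has none). Each returns a list of dicts, best first, with "conf" (0 to 1); they miss things now and then, are a little off and sometimes report something else, mostly with a low value. They report only what shows in the picture. A call takes as long as a camera call. They do not tell look-alikes from the thing itself.
- nets.search_frame(camera, query): "extent" ([left, top, right, bottom] in pixels, round what is visible of it).
- nets.mark_of(camera, query): "centre" ([column, row] in pixels: a listed point, or the origin of a listed thing).
The state is a dict: "time_s": time; "qpos": joint angles; "joint_vel": joint speeds; "tau": joint torques, N m; "ee_pos": TCP position; "eef_rot": TCP orientation; "force": force on the tool from outside, world axes, zero at the start; "moment": the same for the moment, N m; "grip_width": finger opening in m; "grip_force": force on a finger pad.
Only numpy, scipy, OpenCV 4.12 (cv2) and the standard library are available. Lean on these libraries where they do the work, as an engineer would, in place of code of your own. Each camera call takes 0.05 s, during which the arm holds its last target. There are 200 camera calls.

## Working session

There is one attempt and no reset: what is moved stays moved. The work goes in short steps, Python scripts to look and compute and a tool call to move; the robot and the scene stay as the last step left them, time stands still between calls to the robot, and variables do not carry over. Pictures are saved under pics/ and viewed, at most 10 in all, crops included, and the job is handed in when it is done.

Besides the shell and the picture viewer there is one more tool, called after "Call:" by a JSON object that holds its "fn" and its "kwargs", one argument or row to a line. move_arm: Moves the arm, as the interface text tells. Its arguments: {"type":"object","properties":{"increments":{"type":"array"},"grip":{"type":"number"},"force":{"type":"number"}},"required":["increments"]}

```bash
mkdir -p pics; ls
cat > h.py <<'E'
import numpy as np, cv2
from station import telemetry, cams, hand_in, nets
from scipy.spatial.transform import Rotation as R
def campose(name,obs=None):
    m=cams.camera_model(name)
    if name=='wrist':
        o=obs or telemetry.get_obs()
        T=np.eye(4);T[:3,:3]=R.from_euler('xyz',o['eef_rot']).as_matrix();T[:3,3]=o['ee_pos']
        T=T@np.array(m['T_tool_cam']);return m,T[:3,3],T[:3,:3]
    a=np.array(m['attitude'])
    return m,np.array(m['xyz']),(a if a.shape==(3,3) else R.from_euler('xyz',a).as_matrix())
def ray(name,px,pose=None):
    m,c,Rm=pose or campose(name)
    K=np.array(m['intrinsics']);k=m['k1']
    d=np.array([[k,0,0,0]],float)
    s=cv2.undistortPoints(np.array([[px]],float),K,np.array([k,0,0,0],float))[0,0]
    return c,Rm@np.array([s[0],-s[1],-1.])
def onz(name,px,z,pose=None):
    c,d=ray(name,px,pose);return c+d*(z-c[2])/d[2]
def proj(name,P,pose=None):
    m,c,Rm=pose or campose(name)
    p=Rm.T@(np.array(P)-c);s=np.array([p[0],-p[1]])/-p[2]
    s=s*(1+m['k1']*(s@s));K=np.array(m['intrinsics']);return K[:2,:2]@s+K[:2,2]
def tri(rays):
    A=np.zeros((3,3));b=np.zeros(3)
    for c,d in rays:
        d=d/np.linalg.norm(d);M=np.eye(3)-np.outer(d,d);A+=M;b+=M@c
    p=np.linalg.solve(A,b)
    return p,[np.linalg.norm(np.cross(p-c,d/np.linalg.norm(d))) for c,d in rays]
E
python3 - <<'E'
from h import *
o=telemetry.get_obs();print(o)
for n in ['scene','top','wrist']:
    im=cams.camera(n);cv2.imwrite(f'pics/{n}0.png',im);m=cams.camera_model(n);print(n,m)
a=[cv2.imread(f'pics/{n}0.png') for n in ['scene','top']]
cv2.imwrite('pics/st.png',cv2.resize(np.hstack(a),(800,300)))
for n in ['scene','top']:
    for q in ['column','column_mouth','plug','rod','stand','dropper']:
        print(n,q,[(np.round(d['centre']),round(d['conf'],2)) for d in nets.mark_of(n,q)[:3]])
E
```

```text
pics
{'time_s': 0.0, 'qpos': array([ 1.19539413e+00,  3.00501557e-01,  1.52161581e+00,  9.07740100e-06,
        1.32073485e+00, -6.66042395e-02]), 'joint_vel': array([ 1.74906938e-03, -4.08012368e-05,  1.82721499e-03,  3.96330479e-04,
       -2.32128752e-03,  4.44534634e-04]), 'tau': array([ 1.49821758e-04, -5.31810915e+01, -3.52748072e+01,  7.08539109e-02,
        2.44087115e-02, -1.11290767e-04]), 'ee_pos': array([0.16704961, 0.52371579, 0.20485495]), 'eef_rot': array([-3.14033647e+00, -9.26027447e-05,  2.83279239e+00]), 'force': array([-0.06067677,  0.18819551,  0.4816373 ]), 'moment': array([-0.0361203 ,  0.03744064, -0.05699478]), 'grip_force': 0.0, 'grip_width': 0.09379803691860625}
scene {'intrinsics': array([[473.55526805,   0.        , 256.34005304],
       [  0.        , 473.55526805, 193.3348832 ],
       [  0.        ,   0.        ,   1.        ]]), 'k1': 0.029620515074810647, 'xyz': array([-0.0427566 , -0.6834168 ,  1.14043314]), 'attitude': array([ 0.74568373, -0.01427741, -0.60909099])}
top {'intrinsics': array([[466.81400943,   0.        , 253.81672514],
       [  0. 
[... 769 characters left out ...]
   1.00000000e+00]])}
scene column [(array([290., 211.]), 0.95), (array([280., 278.]), 0.43)]
scene column_mouth [(array([294., 178.]), 0.69)]
scene plug [(array([210., 160.]), 0.41)]
scene rod [(array([310., 304.]), 0.82), (array([257., 296.]), 0.77), (array([279., 280.]), 0.68)]
scene stand [(array([285., 276.]), 0.78), (array([328., 240.]), 0.18)]
scene dropper [(array([327., 239.]), 0.74)]
top column [(array([271., 158.]), 0.79)]
top column_mouth [(array([272., 142.]), 0.81)]
top plug [(array([151., 190.]), 0.4)]
top rod [(array([366., 214.]), 0.65), (array([336., 219.]), 0.61), (array([341., 244.]), 0.51)]
top stand [(array([338., 218.]), 0.59)]
top dropper [(array([324., 144.]), 0.64)]
```

View pics/scene0.png

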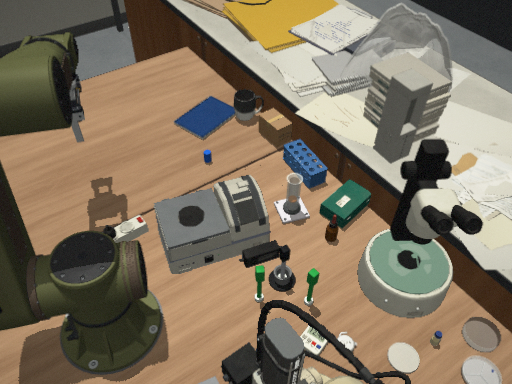

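View pics/top0.png

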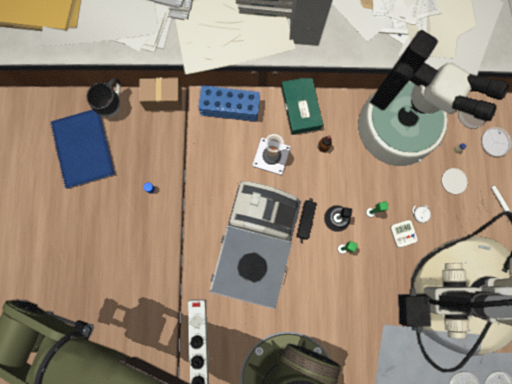

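The scene picture shows the blue plug at (208,157), the column at (292,195), the rod in its stand at (283,265), the green look-alikes at (260,280) and (312,285), and the dropper at (332,230). The top picture has the plug at (150,188), column mouth (272,142), stand (338,218) and dropper (325,144).

Run:
```python
from h import *
S='scene';T='top'
for n,z,a,b in [('plug',0,(210,160),(151,190)),('column',0,(290,211),(271,158)),('mouth',.145,(294,178),(272,142)),('stand',0,(285,276),(338,218)),('rod',.006,(279,280),(336,219)),('dropper',0,(327,239),(324,144))]:
    p,r=tri([ray(S,a),ray(T,b)])
    print(n,onz(S,a,z)[:2].round(3),onz(T,b,z)[:2].round(3),p.round(3),np.round(r,4))
print(telemetry.get_obs()['time_s'])
for q in [(301,199),(312,237)]: print(onz(T,q,.02))
for c in (S,T):
    for q in ['plug','rod','column']:
        cams.camera(c) if q=='plug' else 0
        print(c,q,[(np.round(d['extent']),round(d['conf'],2)) for d in nets.search_frame(c,q)[:4]])
```

```text
plug [0.53  0.392] [0.519 0.39 ] [0.522 0.387 0.007] [0.0045 0.0045]
column [0.618 0.049] [0.617 0.046] [0.616 0.046 0.004] [0.0001 0.0001]
mouth [0.622 0.051] [0.624 0.05 ] [0.623 0.051 0.145] [0.0007 0.0007]
stand [ 0.458 -0.135] [ 0.443 -0.146] [ 0.445 -0.144  0.022] [0.0045 0.0045]
rod [ 0.434 -0.139] [ 0.439 -0.139] [ 0.437 -0.138  0.004] [0.0025 0.0025]
dropper [ 0.642 -0.102] [ 0.661 -0.11 ] [ 0.652 -0.105  0.001] [0.0096 0.0096]
0.75
[ 0.49385457 -0.03811353  0.02      ]
[ 0.38685642 -0.06787921  0.02      ]
scene plug [(array([274., 174., 308., 223.]), 0.68), (array([205., 152., 207., 160.]), 0.67)]
scene rod [(array([308., 269., 319., 304.]), 0.81), (array([277., 246., 294., 273.]), 0.68), (array([254., 265., 266., 294.]), 0.6)]
scene column [(array([274., 173., 308., 224.]), 0.81)]
top plug [(array([143., 182., 155., 194.]), 0.43), (array([331., 207., 353., 224.]), 0.41)]
top rod [(array([338., 238., 360., 257.]), 0.59), (array([330., 208., 355., 222.]), 0.5), (array([364., 204., 390., 220.]), 0.44)]
top column [(array([252., 138., 294., 176.]), 0.94)]
```

Call:
{"fn": "move_arm", "kwargs": {
  "increments": [
    [-0.054, -0.003, 0, 0],
    [-0.054, -0.003, 0, 0],
    [-0.054, -0.003, 0, 0],
    [-0.054, -0.003, 0, 0],
    [-0.054, -0.003, 0, 0],
    [-0.054, -0.003, 0, 0],
    [-0.054, -0.003, 0, 0],
    [0, 0, 0, 0],
    [0, 0, 0, 0]
  ],
  "grip": 1
}}

```text
time_s: 2.28
ee_pos: [0.5205, 0.3892, 0.2052]
eef_rot: [-3.141, -0.0, 2.833]
force: [0.1, 0.1, -0.9]
grip_width: 0.094
grip_force: 0.0
```

```bash
cat >> h.py <<'E'
def rel(P,o=None):
    "offset of world point P from TCP, in tool axes"
    o=o or telemetry.get_obs()
    return R.from_euler('xyz',o['eef_rot']).as_matrix().T@(np.array(P)-o['ee_pos'])
def blob(im,lo,hi,px,rad=60):
    "centroid and extent of the HSV range nearest px"
    m=cv2.inRange(cv2.cvtColor(im,cv2.COLOR_BGR2HSV),lo,hi)
    n,l,s,c=cv2.connectedComponentsWithStats(m)
    return [(c[i].round(1),s[i]) for i in range(1,n) if s[i][4]>60 and np.hypot(*(c[i]-px))<rad]
E
python3 - <<'E'
from h import *
o=telemetry.get_obs();print(o['time_s'],o['ee_pos'],o['eef_rot'])
im=cams.camera('wrist');cv2.imwrite('pics/w1.png',im)
p=campose('wrist',o)
for d in nets.mark_of('wrist','plug')[:2]: print(d, onz('wrist',d['centre'],0,p))
print(blob(im,(100,120,40),(125,255,255),(256,200),200))
for d in nets.search_frame('wrist','plug')[:2]: print(d)
print(proj('wrist',(.52,.39,0),p))
E
```

```text
2.275 [0.52049607 0.38921773 0.20519346] [-3.14130477e+00 -4.77695914e-04  2.83266040e+00]
{'centre': [265.6, 164.4], 'conf': 0.68} [0.51890409 0.39807376 0.        ]
[(array([451.7, 200.7]), array([  362,    99,   150,   199, 18667], dtype=int32)), (array([262.9, 171.5]), array([252, 157,  23,  29, 538], dtype=int32)), (array([173.1, 372.6]), array([ 114,  361,  115,   23, 2342], dtype=int32))]
{'extent': [250.5, 154.3, 273.6, 186.2], 'conf': 0.92}
[259.30030806 167.33527166]
```

View pics/w1.png

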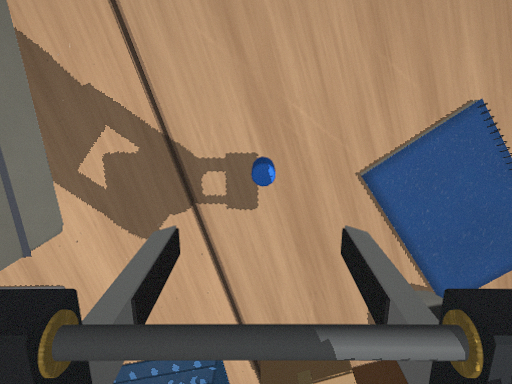

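The plug is at (263,171) between the finger tips, nothing near it.

Run:
```python
from h import *
p=campose('wrist')
P=onz('wrist',(262.9,171.0),.022,p);print(P,rel(P))
th=np.linspace(0,6.28,60)
X=P[0],P[1]
pts=np.array([proj('wrist',(P[0]+.013*np.cos(t),P[1]+.013*np.sin(t),z),p) for t in th for z in (0,.042)])
print(pts.min(0),pts.max(0),'seen 252,157 - 275,186')
```

```text
[0.52041015 0.39467665 0.022     ] [0.00106651 0.00469125 0.18378157]
[250.70951422 155.87436368] [275.42223824 187.11568118] seen 252,157 - 275,186
```

Call:
{"fn": "move_arm", "kwargs": {
  "increments": [
    [0.001, 0.005, 0.045, 0],
    [0, 0, 0.045, 0],
    [0, 0, 0.045, 0],
    [0, 0, 0.035, 0],
    [0, 0, 0.019, 0],
    [0, 0, 0, 0],
    [0, 0, 0, 0]
  ]
}}

```text
time_s: 3.3
ee_pos: [0.522, 0.3948, 0.0182]
eef_rot: [3.14, 0.001, 2.833]
force: [-0.3, -0.1, 0.0]
grip_width: 0.094
grip_force: 0.0
```

Call:
{"fn": "move_arm", "kwargs": {
  "increments": [
    [0, 0, 0, 0],
    [0, 0, 0, 0],
    [0, 0, 0, 0],
    [0, 0, 0, 0],
    [0, 0, 0, 0],
    [0, 0, 0, 0],
    [0, 0, 0, 0],
    [0, 0, 0, 0],
    [0, 0, 0, 0],
    [0, 0, 0, 0]
  ],
  "grip": 0,
  "force": 15
}}

```text
time_s: 4.55
ee_pos: [0.5215, 0.3941, 0.0164]
eef_rot: [-3.142, -0.0, 2.833]
force: [0.3, -0.1, 0.3]
grip_width: 0.0253
grip_force: 15.0
```

Call:
{"fn": "move_arm", "kwargs": {
  "increments": [
    [0, 0, -0.05, 0],
    [0, 0, -0.06, 0],
    [0, 0, -0.06, 0],
    [0, 0, -0.06, 0],
    [-0.032, -0.037, 0, 0],
    [-0.032, -0.037, 0, 0],
    [-0.032, -0.037, 0, 0],
    [-0.032, -0.037, 0, 0],
    [-0.032, -0.037, 0, 0],
    [-0.032, -0.037, 0, 0],
    [-0.032, -0.037, 0, 0],
    [-0.032, -0.037, 0, 0],
    [0, 0, 0, 0],
    [0, 0, 0, 0],
    [0, 0, 0, 0]
  ]
}}

```text
time_s: 6.42
ee_pos: [0.6751, 0.0356, 0.2467]
eef_rot: [3.141, 0.0, 2.834]
force: [-0.2, -0.0, -0.2]
grip_width: 0.0256
grip_force: 15.0
```

Run:
```python
from h import *
o=telemetry.get_obs();print(o['time_s'],o['ee_pos'],o['eef_rot'])
im=cams.camera('wrist');cv2.imwrite('pics/w2.png',im)
p=campose('wrist',o)
for q,z in (('column_mouth',.145),('column',0)):
    for d in nets.mark_of('wrist',q)[:2]: print(q,d, onz('wrist',d['centre'],z,p))
for d in nets.search_frame('wrist','plug')[:3]: print(d)
for z in (0,.145):print(proj('wrist',(.622,.049,z),p))
```

```text
6.425 [0.67514671 0.03555056 0.24666097] [3.14139763e+00 1.66296347e-04 2.83413633e+00]
column_mouth {'centre': [253.3, 129.1], 'conf': 0.75} [0.62137075 0.0483602  0.145     ]
column {'centre': [253.7, 116.9], 'conf': 0.73} [0.62025591 0.04634192 0.        ]
{'extent': [234.8, 210.4, 284.0, 281.0], 'conf': 0.73}
[256.16534597 117.60737817]
[254.26846766 129.59702335]
```

View pics/w2.png

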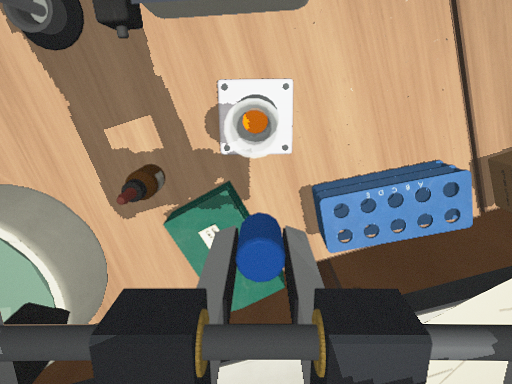

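The mouth's rim is centred near (252,128), in line with the net's (253,129); the base corners centre near (257,116). The plug is held upright at (261,245).

Run:
```python
from h import *
print(rel((.6213,.0485,.145)), telemetry.get_obs()['eef_rot'])
```

```text
[ 0.05550137 -0.00355064  0.10162207] [3.14153381e+00 1.71570472e-04 2.83371841e+00]
```

Call:
{"fn": "move_arm", "kwargs": {
  "increments": [
    [0.027, -0.002, 0, 0],
    [0.027, -0.002, 0, 0],
    [0, 0, 0.03, 0],
    [0, 0, 0.03, 0],
    [0, 0, 0.012, 0],
    [0, 0, 0.008, 0],
    [0, 0, 0.005, 0],
    [0, 0, 0.005, 0],
    [0, 0, 0.003, 0],
    [0, 0, 0, 0],
    [0, 0, 0, 0]
  ]
}}

```text
time_s: 8.0
ee_pos: [0.6228, 0.047, 0.1537]
eef_rot: [3.141, 0.0, 2.833]
force: [-0.2, 0.4, -0.5]
grip_width: 0.0258
grip_force: 15.0
```

Call:
{"fn": "move_arm", "kwargs": {
  "increments": [
    [0, 0, 0.003, 0],
    [0, 0, 0, 0],
    [0, 0, 0, 0]
  ]
}}

```text
time_s: 8.38
ee_pos: [0.6227, 0.047, 0.1504]
eef_rot: [-3.142, -0.0, 2.833]
force: [-0.2, -1.8, -1.4]
grip_width: 0.0254
grip_force: 15.0
```

Call:
{"fn": "move_arm", "kwargs": {
  "increments": [
    [0, 0, 0, 0],
    [0, 0, 0, 0],
    [0, 0, 0, 0],
    [0, 0, 0, 0],
    [0, 0, 0, 0],
    [0, 0, -0.02, 0],
    [0, 0, -0.05, 0],
    [0, 0, -0.05, 0],
    [-0.04, 0, 0, 0],
    [-0.02, 0, 0, 0],
    [0, 0, 0, 0],
    [0, 0, 0, 0]
  ],
  "grip": 1
}}

```text
time_s: 9.88
ee_pos: [0.6794, 0.029, 0.2704]
eef_rot: [-3.142, -0.0, 2.833]
force: [-0.0, -0.1, 0.2]
grip_width: 0.0942
grip_force: 0.0
```

Run:
```python
from h import *
o=telemetry.get_obs();print(o['time_s'],o['ee_pos'],o['eef_rot'])
im=cams.camera('wrist')
p=campose('wrist',o)
for q,z in (('column_mouth',.145),('column',0)):
    for d in nets.mark_of('wrist',q)[:2]: print(q,d, onz('wrist',d['centre'],z,p))
for z in (0,.145):print(proj('wrist',(.622,.049,z),p))
print(blob(im,(100,120,40),(125,255,255),proj('wrist',(.622,.049,.1),p),60))
s=cams.camera('scene')
a=cv2.resize(im[40:240,150:400],(500,400));b=cv2.resize(s[160:320,220:345],(312,400))
cv2.imwrite('pics/c3.png',np.hstack([a,b[:,:300]]))
```

```text
9.875 [0.67936276 0.02902579 0.27041359] [-3.14154087e+00 -2.36417675e-04  2.83302514e+00]
column_mouth {'centre': [258.3, 117.2], 'conf': 0.6} [0.61908222 0.04817722 0.145     ]
column {'centre': [256.2, 111.0], 'conf': 0.8} [0.61953125 0.04439687 0.        ]
[260.13284913 111.75306693]
[260.17647447 120.10551687]
[(array([260.5, 116.4]), array([249, 104,  24,  26, 479], dtype=int32))]
```

View pics/c3.png

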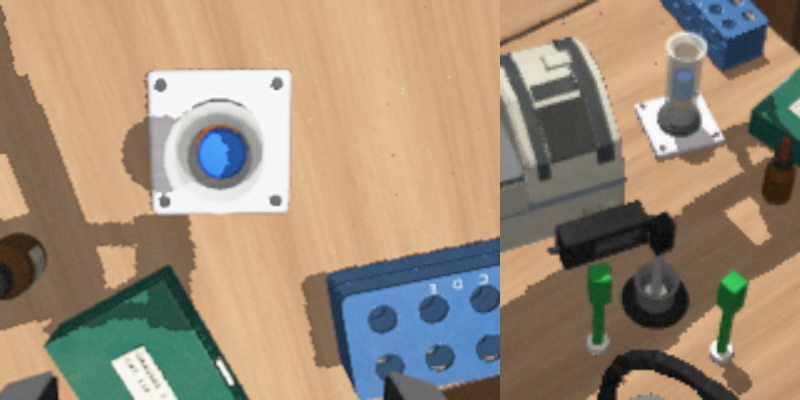

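The plug is inside the tube, resting on the orange disc, with its top at about (220,152) of the left crop. The rod stands upright in its stand at crop (657,265), with green look-alikes either side and a black bar lying beside it.

Call:
{"fn": "move_arm", "kwargs": {
  "increments": [
    [0, 0, -0.04, 0],
    [0.019, -0.039, 0, 0],
    [0.019, -0.039, 0, 0],
    [0.019, -0.039, 0, 0],
    [0.019, -0.039, 0, 0],
    [0.019, -0.039, 0, 0],
    [0.019, -0.039, 0, 0],
    [0, 0, 0, 0],
    [0, 0, 0, 0],
    [0, 0, 0, 0]
  ],
  "grip": 0.6
}}

```text
time_s: 11.32
ee_pos: [0.5007, -0.1588, 0.3103]
eef_rot: [3.141, -0.0, 2.834]
force: [1.0, 0.2, -0.0]
grip_width: 0.0567
grip_force: 0.0
```

Run:
```python
from h import *
o=telemetry.get_obs();print(o['time_s'],o['ee_pos'],o['eef_rot'])
im=cams.camera('wrist');cv2.imwrite('pics/w4.png',im)
p=campose('wrist',o)
for q,z in (('rod',.006),('stand',0)):
    for d in nets.mark_of('wrist',q)[:4]: print(q,d, onz('wrist',d['centre'],z,p))
for d in nets.search_frame('wrist','rod')[:4]: print(d)
for z in (0,.149):print(proj('wrist',(.442,-.142,z),p))
cv2.imwrite('pics/w4c.png',cv2.resize(im[30:260,110:410],(780,598),interpolation=cv2.INTER_CUBIC))
```

```text
11.325 [ 0.50065349 -0.15880136  0.31033402] [ 3.14149731e+00 -1.78571526e-04  2.83394522e+00]
rod {'centre': [201.9, 142.9], 'conf': 0.82} [ 0.46120047 -0.23258741  0.006     ]
rod {'centre': [258.2, 107.6], 'conf': 0.73} [ 0.43871332 -0.14021522  0.006     ]
rod {'centre': [232.4, 46.3], 'conf': 0.72} [ 0.35301677 -0.14893257  0.006     ]
stand {'centre': [257.4, 109.9], 'conf': 0.72} [ 0.44159489 -0.14235962  0.        ]
{'extent': [207.1, 16.2, 243.4, 58.1], 'conf': 0.86}
{'extent': [246.0, 97.7, 272.2, 128.9], 'conf': 0.61}
{'extent': [168.3, 135.5, 210.6, 171.6], 'conf': 0.6}
[257.72801986 110.10111921]
[256.75865466 117.09929191]
```

View pics/w4c.png

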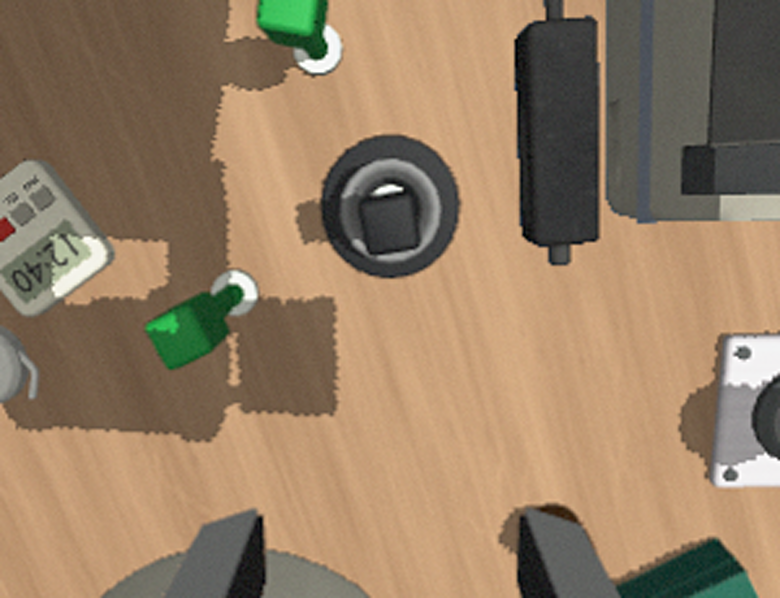

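The rod's square handle top is at crop (390,221), i.e. pixel (260,115), over the round stand at (390,206); the green look-alikes are at crop (190,330) and (292,15), clear of the grip line.

Run:
```python
from h import *
o=telemetry.get_obs();p=campose('wrist',o)
c=[np.array((110,30))+np.array(q)/2.6 for q in ((360,198),(413,190),(420,243),(367,252))]
P=np.array([onz('wrist',q,.149,p) for q in c]);r=np.array([rel(x) for x in P]);print(P.mean(0),r.mean(0))
for i in range(4):
    d=r[(i+1)%4]-r[i];print(np.linalg.norm(d)*1e3,np.degrees(np.arctan2(d[1],d[0])))
print('base',onz('wrist',(110+390/2.6,30+206/2.6),.005,p))
im=cv2.imread('pics/w4.png')
```

```text
[ 0.44082073 -0.13860784  0.149     ] [0.06300254 0.00145463 0.16128456]
20.26688988882573 81.68022084164448
19.869288824356737 171.76852546822693
20.676783199101976 -99.50189463464778
20.300519458707765 -7.088801158068655
base [ 0.44140104 -0.13879118  0.005     ]
```

Call:
{"fn": "move_arm", "kwargs": {
  "increments": [
    [0.032, 0.001, 0, 0],
    [0.031, 0, 0, 0],
    [0, 0, 0, -0.143],
    [0, 0, 0.05, 0],
    [0, 0, 0.05, 0],
    [0, 0, 0.05, 0],
    [0, 0, 0.03, 0],
    [0, 0, 0.024, 0],
    [0, 0, 0, 0],
    [0, 0, 0, 0],
    [0, 0, 0, 0]
  ]
}}

```text
time_s: 12.9
ee_pos: [0.441, -0.1396, 0.1075]
eef_rot: [-3.141, 0.002, 2.976]
force: [-0.3, 0.8, -0.3]
grip_width: 0.0562
grip_force: 0.0
```

Call:
{"fn": "move_arm", "kwargs": {
  "increments": [
    [0, 0, 0, 0],
    [0, 0, 0, 0],
    [0, 0, 0, 0],
    [0, 0, 0, 0],
    [0, 0, 0, 0],
    [0, 0, 0, 0],
    [0, 0, 0, 0],
    [0, 0, 0, 0]
  ],
  "grip": 0,
  "force": 55
}}

```text
time_s: 13.9
ee_pos: [0.4404, -0.1395, 0.1064]
eef_rot: [-3.142, -0.0, 2.976]
force: [-0.4, 0.5, 0.2]
grip_width: 0.0216
grip_force: 55.0
```

Call:
{"fn": "move_arm", "kwargs": {
  "increments": [
    [0, 0, -0.02, 0],
    [0, 0, -0.03, 0],
    [0, 0, -0.05, 0],
    [0, 0, -0.05, 0],
    [0, 0, -0.04, 0],
    [-0.0245, 0.0355, 0, 0],
    [-0.0245, 0.0355, 0, 0],
    [-0.0245, 0.0355, 0, 0],
    [-0.0245, 0.0355, 0, 0],
    [-0.0245, 0.0355, 0, 0],
    [-0.0245, 0.0355, 0, 0],
    [0, 0, 0, 0],
    [0, 0, 0, 0],
    [0, 0, 0, 0]
  ]
}}

```text
time_s: 15.65
ee_pos: [0.6202, 0.0456, 0.2968]
eef_rot: [-3.142, 0.0, 2.975]
force: [-0.0, 1.0, -0.6]
grip_width: 0.0218
grip_force: 55.0
```

Run:
```python
from h import *
o=telemetry.get_obs();print(o['time_s'],o['ee_pos'],o['eef_rot'])
im=cams.camera('wrist');p=campose('wrist',o)
for q,z in (('column_mouth',.145),('column',0)):
    for d in nets.mark_of('wrist',q)[:2]: print(q,d, onz('wrist',d['centre'],z,p))
x,y,z=o['ee_pos'];print('foot exp',proj('wrist',(x,y,z-.1),p),'mouth exp',proj('wrist',(.621,.047,.145),p))
s=cams.camera('scene')
a=cv2.resize(im[60:260,160:360],(400,400),interpolation=cv2.INTER_CUBIC);b=cv2.resize(s[110:235,240:365],(400,400),interpolation=cv2.INTER_CUBIC)
cv2.imwrite('pics/c5.png',np.hstack([a,b]))
```

```text
15.65 [0.62020017 0.04559455 0.29684132] [-3.14157818e+00  3.88354347e-04  2.97491149e+00]
column_mouth {'centre': [263.5, 180.1], 'conf': 0.69} [0.62252486 0.05047343 0.145     ]
column {'centre': [260.7, 155.8], 'conf': 0.67} [6.23123220e-01 4.77500695e-02 5.55111512e-17]
foot exp [258.11904095 193.19739706] mouth exp [259.8925754  179.21621058]
```

View pics/c5.png

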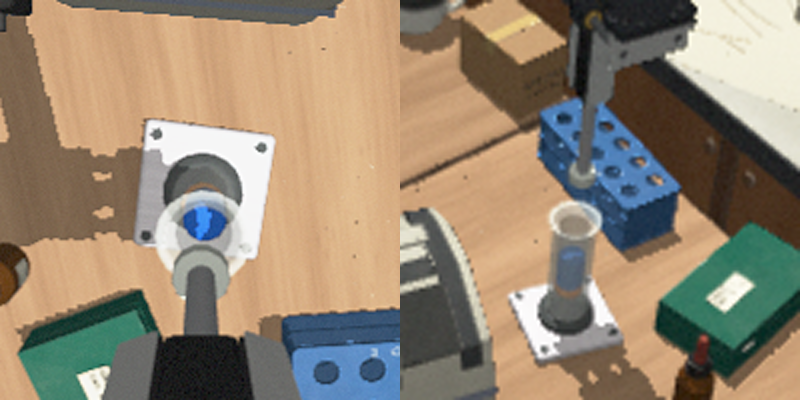

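The foot is at crop (201,270), just behind the mouth rim centred near (198,232), as expected for a foot 52 mm above a mouth on the same axis.

Call:
{"fn": "move_arm", "kwargs": {
  "increments": [
    [-0.001, 0.001, 0.01, 0],
    [0, 0, 0.015, 0],
    [0, 0, 0.015, 0],
    [0, 0, 0.008, 0],
    [0, 0, 0.005, 0],
    [0, 0, 0.004, 0],
    [0, 0, 0.003, 0],
    [0, 0, 0.003, 0],
    [0, 0, 0, 0]
  ]
}}

```text
time_s: 16.98
ee_pos: [0.6214, 0.0472, 0.2335]
eef_rot: [-3.141, -0.001, 2.976]
force: [-2.4, 0.0, -0.0]
grip_width: 0.0217
grip_force: 55.0
```

Call:
{"fn": "move_arm", "kwargs": {
  "increments": [
    [0.001, 0, 0.002, 0],
    [0, 0, 0.002, 0],
    [0, 0, 0, 0]
  ]
}}

```text
time_s: 17.35
ee_pos: [0.6207, 0.0474, 0.2291]
eef_rot: [-3.142, -0.0, 2.976]
force: [-0.0, -0.5, -0.8]
grip_width: 0.0221
grip_force: 55.0
```

Foot at about 0.129 and free; I'll creep down to find the plug's top.

Call:
{"fn": "move_arm", "kwargs": {
  "increments": [
    [0, 0, 0.002, 0],
    [0, 0, 0.002, 0],
    [0, 0, 0.002, 0],
    [0, 0, 0.002, 0],
    [0, 0, 0, 0]
  ]
}}

```text
time_s: 17.98
ee_pos: [0.6207, 0.0474, 0.2213]
eef_rot: [-3.142, -0.0, 2.976]
force: [-0.2, -0.4, -0.9]
grip_width: 0.022
grip_force: 55.0
```

Call:
{"fn": "move_arm", "kwargs": {
  "increments": [
    [0, 0, 0.002, 0],
    [0, 0, 0.002, 0],
    [0, 0, 0.002, 0],
    [0, 0, 0.002, 0],
    [0, 0, 0, 0]
  ]
}}

```text
time_s: 18.6
ee_pos: [0.6207, 0.0473, 0.2132]
eef_rot: [-3.141, -0.0, 2.976]
force: [0.7, 0.0, -0.2]
grip_width: 0.0217
grip_force: 55.0
```

Call:
{"fn": "move_arm", "kwargs": {
  "increments": [
    [0, 0, 0.002, 0],
    [0, 0, 0.002, 0],
    [0, 0, 0.002, 0],
    [0, 0, 0.002, 0],
    [0, 0, 0, 0]
  ]
}}

```text
time_s: 19.23
ee_pos: [0.6207, 0.0473, 0.2052]
eef_rot: [-3.142, -0.0, 2.976]
force: [-1.1, -0.7, -0.9]
grip_width: 0.0216
grip_force: 55.0
```

Call:
{"fn": "move_arm", "kwargs": {
  "increments": [
    [0, 0, 0.002, 0],
    [0, 0, 0.002, 0],
    [0, 0, 0.002, 0],
    [0, 0, 0.002, 0],
    [0, 0, 0, 0]
  ]
}}

```text
time_s: 19.85
ee_pos: [0.6208, 0.0473, 0.1977]
eef_rot: [3.142, 0.0, 2.976]
force: [-0.4, 0.3, 2.6]
grip_width: 0.0217
grip_force: 55.0
```

Call:
{"fn": "move_arm", "kwargs": {
  "increments": [
    [0, 0, 0.001, 0],
    [0, 0, 0.001, 0],
    [0, 0, 0.001, 0],
    [0, 0, 0, 0]
  ]
}}

```text
time_s: 20.35
ee_pos: [0.6209, 0.0473, 0.1952]
eef_rot: [3.141, 0.001, 2.976]
force: [-1.2, 0.1, 5.9]
grip_width: 0.0214
grip_force: 55.0
```

Call:
{"fn": "move_arm", "kwargs": {
  "increments": [
    [0, 0, 0.001, 0],
    [0, 0, 0.001, 0],
    [0, 0, 0.001, 0],
    [0, 0, 0.001, 0],
    [0, 0, 0.001, 0],
    [0, 0, 0.001, 0],
    [0, 0, 0, 0]
  ]
}}

```text
time_s: 21.22
ee_pos: [0.6209, 0.0473, 0.1891]
eef_rot: [3.141, 0.001, 2.976]
force: [-1.0, -0.7, 5.4]
grip_width: 0.0218
grip_force: 55.0
```

Call:
{"fn": "move_arm", "kwargs": {
  "increments": [
    [0, 0, 0.001, 0],
    [0, 0, 0.001, 0],
    [0, 0, 0.001, 0],
    [0, 0, 0.001, 0],
    [0, 0, 0.001, 0],
    [0, 0, 0.001, 0],
    [0, 0, 0.001, 0],
    [0, 0, 0, 0]
  ]
}}

```text
time_s: 22.22
ee_pos: [0.6209, 0.0474, 0.1821]
eef_rot: [3.141, 0.001, 2.976]
force: [-1.9, -0.9, 5.3]
grip_width: 0.0216
grip_force: 55.0
```

Now in half-millimetre rows, short calls.

Call:
{"fn": "move_arm", "kwargs": {
  "increments": [
    [0, 0, 0.0008, 0],
    [0, 0, 0.0008, 0],
    [0, 0, 0.0008, 0],
    [0, 0, 0.0008, 0],
    [0, 0, 0.0008, 0],
    [0, 0, 0, 0]
  ]
}}

```text
time_s: 22.98
ee_pos: [0.6209, 0.0473, 0.1781]
eef_rot: [3.141, 0.001, 2.976]
force: [-1.5, -0.6, 6.1]
grip_width: 0.0218
grip_force: 55.0
```

Call:
{"fn": "move_arm", "kwargs": {
  "increments": [
    [0, 0, 0.0005, 0],
    [0, 0, 0.0005, 0],
    [0, 0, 0.0005, 0],
    [0, 0, 0, 0]
  ]
}}

```text
time_s: 23.48
ee_pos: [0.6209, 0.0473, 0.1767]
eef_rot: [3.141, 0.001, 2.976]
force: [-2.0, -0.2, 5.6]
grip_width: 0.0219
grip_force: 55.0
```

Call:
{"fn": "move_arm", "kwargs": {
  "increments": [
    [0, 0, 0.0005, 0],
    [0, 0, 0.0005, 0],
    [0, 0, 0.0005, 0],
    [0, 0, 0, 0]
  ]
}}

```text
time_s: 23.98
ee_pos: [0.621, 0.0473, 0.1756]
eef_rot: [3.141, 0.001, 2.976]
force: [-2.0, -0.5, 8.9]
grip_width: 0.0219
grip_force: 55.0
```

Call:
{"fn": "move_arm", "kwargs": {
  "increments": [
    [0, 0, 0.0005, 0],
    [0, 0, 0.0005, 0],
    [0, 0, 0, 0]
  ]
}}

```text
time_s: 24.35
ee_pos: [0.6211, 0.0473, 0.1755]
eef_rot: [3.141, 0.002, 2.976]
force: [-5.0, -0.4, 15.3]
grip_width: 0.0218
grip_force: 55.0
```

Call:
{"fn": "move_arm", "kwargs": {
  "increments": [
    [0.0005, 0, 0.0004, 0],
    [0, 0, 0.0003, 0],
    [0, 0, 0, 0],
    [0, 0, 0, 0]
  ]
}}

```text
time_s: 24.85
ee_pos: [0.6209, 0.0473, 0.1754]
eef_rot: [3.141, 0.004, 2.976]
force: [-3.6, -0.0, 19.5]
grip_width: 0.0218
grip_force: 55.0
```

Call:
{"fn": "move_arm", "kwargs": {
  "increments": [
    [0, 0, 0, 0],
    [0, 0, 0, 0],
    [0, 0, 0, 0],
    [0, 0, 0, 0],
    [0, 0, 0, 0],
    [0, 0, 0, 0],
    [0, 0, 0, 0],
    [0, 0, 0, 0],
    [0, 0, 0, 0],
    [0, 0, 0, 0]
  ]
}}

```text
time_s: 26.1
ee_pos: [0.6209, 0.0473, 0.1754]
eef_rot: [3.141, 0.004, 2.976]
force: [-4.9, -0.4, 18.8]
grip_width: 0.0218
grip_force: 55.0
```

Call:
{"fn": "move_arm", "kwargs": {
  "increments": [
    [0, 0, -0.002, 0],
    [0, 0, -0.005, 0],
    [0, 0, -0.01, 0],
    [0, 0, -0.015, 0],
    [0, 0, -0.02, 0],
    [0, 0, -0.02, 0],
    [0, 0, -0.02, 0],
    [0, 0, -0.02, 0],
    [0, 0, -0.015, 0],
    [0, 0, 0, 0],
    [0, 0, 0, 0]
  ]
}}

```text
time_s: 27.48
ee_pos: [0.6201, 0.0474, 0.299]
eef_rot: [-3.141, -0.001, 2.976]
force: [-0.4, 0.3, -1.6]
grip_width: 0.0217
grip_force: 55.0
```

Run:
```python
from h import *
o=telemetry.get_obs();print(o['time_s'],o['ee_pos'],rel((.4404,-.1395,.3)),rel((.441,-.139,.3)))
im=cams.camera('wrist');p=campose('wrist',o)
s=cams.camera('scene')
x,y,z=o['ee_pos'];print('foot exp',proj('wrist',(x,y,z-.1),p))
a=cv2.resize(im[60:260,160:360],(400,400),interpolation=cv2.INTER_CUBIC);b=cv2.resize(s[110:235,240:365],(400,400),interpolation=cv2.INTER_CUBIC)
cv2.imwrite('pics/c6.png',np.hstack([a,b]))
```

```text
27.475 [0.62009019 0.04741732 0.2989604 ] [ 0.14637572 -0.21401211 -0.00083418] [ 0.14586647 -0.21341994 -0.00083486]
foot exp [258.13943393 193.36224611]
```

View pics/c6.png

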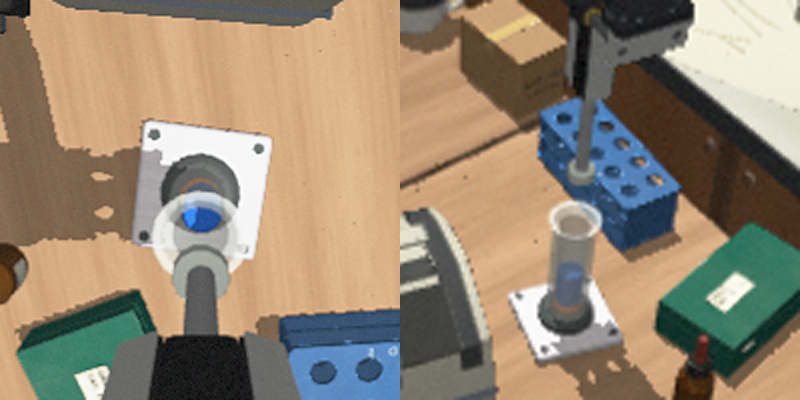

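The plug now sits lower in the tube (right crop (570,285)) and the rod's foot at (201,270) is still straight in the grip.

Call:
{"fn": "move_arm", "kwargs": {
  "increments": [
    [0.0244, -0.0356, 0, 0],
    [0.0244, -0.0356, 0, 0],
    [0.0244, -0.0356, 0, 0],
    [0.0244, -0.0356, 0, 0],
    [0.0243, -0.0357, 0, 0],
    [0.0243, -0.0357, 0, 0],
    [0, 0, 0, 0],
    [0, 0, 0, 0],
    [0, 0, 0, 0]
  ]
}}

```text
time_s: 28.7
ee_pos: [0.4412, -0.1387, 0.2995]
eef_rot: [3.141, -0.0, 2.977]
force: [-0.3, -0.3, -1.1]
grip_width: 0.0214
grip_force: 55.0
```

Call:
{"fn": "move_arm", "kwargs": {
  "increments": [
    [0, 0, 0.04, 0],
    [0, 0, 0.04, 0],
    [0, 0, 0.04, 0],
    [0, 0, 0.02, 0],
    [0, 0, 0.01, 0],
    [0, 0, 0.008, 0],
    [0, 0, 0.008, 0],
    [0, 0, 0.008, 0],
    [0, 0, 0.006, 0],
    [0, 0, 0.006, 0],
    [0, 0, 0, 0],
    [0, 0, 0, 0]
  ]
}}

```text
time_s: 30.2
ee_pos: [0.4409, -0.1394, 0.1139]
eef_rot: [-3.142, 0.0, 2.976]
force: [-0.5, 0.2, -1.6]
grip_width: 0.0219
grip_force: 55.0
```

Call:
{"fn": "move_arm", "kwargs": {
  "increments": [
    [0, 0, 0.003, 0],
    [0, 0, 0.002, 0],
    [0, 0, 0.001, 0],
    [0, 0, 0.001, 0],
    [0, 0, 0, 0],
    [0, 0, 0, 0]
  ]
}}

```text
time_s: 30.95
ee_pos: [0.4408, -0.1393, 0.1068]
eef_rot: [-3.142, 0.0, 2.976]
force: [0.1, -1.5, -0.3]
grip_width: 0.0217
grip_force: 55.0
```

Call:
{"fn": "move_arm", "kwargs": {
  "increments": [
    [0, 0, 0.0005, 0],
    [0, 0, 0.0005, 0],
    [0, 0, 0, 0],
    [0, 0, 0, 0]
  ]
}}

```text
time_s: 31.45
ee_pos: [0.441, -0.1394, 0.1064]
eef_rot: [-3.141, 0.001, 2.976]
force: [-2.0, 1.4, 7.8]
grip_width: 0.0219
grip_force: 55.0
```

Foot on the floor; release and rise.

Call:
{"fn": "move_arm", "kwargs": {
  "increments": [
    [0, 0, -0.0008, 0],
    [0, 0, 0, 0],
    [0, 0, 0, 0],
    [0, 0, 0, 0],
    [0, 0, 0, 0],
    [0, 0, 0, 0],
    [0, 0, -0.02, 0],
    [0, 0, -0.05, 0],
    [0, 0, -0.05, 0],
    [0, 0, -0.05, 0],
    [-0.05, 0, -0.02, 0],
    [0, 0, 0, 0],
    [0, 0, 0, 0],
    [0, 0, 0, 0]
  ],
  "grip": 0.6
}}

```text
time_s: 33.2
ee_pos: [0.4893, -0.1474, 0.2961]
eef_rot: [3.141, -0.001, 2.976]
force: [-0.5, 0.1, 0.5]
grip_width: 0.0564
grip_force: 0.0
```

Run:
```python
from h import *
o=telemetry.get_obs();print(o['time_s'],o['ee_pos'],o['grip_width'])
im=cams.camera('wrist');s=cams.camera('scene')
for d in nets.mark_of('scene','dropper')[:1]: print(d,'was 327,239')
a=cv2.resize(im[30:230,160:360],(400,400),interpolation=cv2.INTER_CUBIC);b=cv2.resize(s[170:320,220:370],(400,400),interpolation=cv2.INTER_CUBIC)
cv2.imwrite('pics/c7.png',np.hstack([a,b]))
```

```text
33.2 [ 0.48933995 -0.14742594  0.2961488 ] 0.056411439908385805
{'centre': [326.7, 237.0], 'conf': 0.68} was 327,239
```

View pics/c7.png

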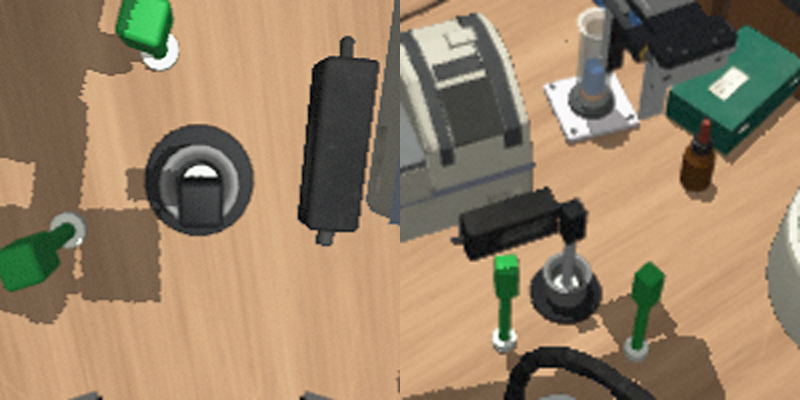

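Run:
```python
from h import *
p=campose('wrist');f=lambda c:(160+c[0]/2,30+c[1]/2)
print('base',onz('wrist',f((199,181)),.004,p),'cup',onz('wrist',f((199,188)),.04,p),'top face corners mean')
im=cams.camera('wrist')
c=[(179,183),(221,180),(222,222),(182,226)]
print(onz('wrist',f(np.mean([(179,183),(221,180),(222,222),(181,226)],0)),.149,p))
print('foot white',onz('wrist',f((200,175)),.018,p))
for P in [(.441,-.139,.149),(.441,-.139,.018),(.441,-.139,.004)]: q=proj('wrist',P,p);print(P,(q[0]-160)*2,(q[1]-30)*2)
```

```text
base [ 0.44287525 -0.13875705  0.004     ] cup [ 0.44454716 -0.13897957  0.04      ] top face corners mean
[ 0.442468   -0.13760021  0.149     ]
foot white [ 0.43807923 -0.13725342  0.018     ]
(0.441, -0.139, 0.149) 197.38538519539463 200.19682973815196
(0.441, -0.139, 0.018) 198.14631436047728 179.84254278523323
(0.441, -0.139, 0.004) 198.20316687886248 178.3215885629237
```

The handle top is within 1 mm of being above the stand's axis, so the rod stands upright. The plug is down in the tube and the dropper hasn't moved.

```bash
python3 -c "
from h import *
print(hand_in())"
```

```text
the job is handed in; nothing more can be done
None
```

The job is handed in, with no verdict shown: the plug was pressed onto the stop and held there at about 19–20 N for over a second, the rod stands upright in its stand, and the dropper bottle was not touched.

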